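# Press the foot cap into a shelf leg with the bench ratchet clamp

## Task

Use the ratchet clamp on the bench to press the black foot cap fully home into the cream shelf leg: pump the trigger until the cap is seated and the clamp, with the trigger let go, still grips it firmly by itself, but stop when the pumping turns stiff so that the cap is not crushed. Then press the release tab so that the jaw springs all the way back open and let go, leaving the other things on the bench where they are.

Things in the scene. Friction and masses are not known exactly. Their poses are not given: they have to be found in the camera images.
- clamp: Grey ratchet clamp bolted to the bench; origin on the bench under the middle of its housing (104 mm along x, 46 mm wide, top at 88 mm, pivot ears to 122 mm); x = the way the jaw advances, z up. Along x in mm: trigger plate -70 to -115, pivot 0, release tab +36, jaw +57 to +75 when open, then foot cap, leg, tail stop. The rack rod slides under the trigger.
- trigger_pad (a point): Middle of the ribbed upper face of the trigger's grey end plate (50 x 40 mm), 90 mm from the pivot, about 148 mm above the bench when up (plate then slopes up 20 degrees to the rear; fully down it slopes down 12 degrees); moves with the trigger. Press down here with closed fingers to pump.
- trigger (a joint): Trigger angle, rad: 0 = up, 0.56 = fully down (ribs 49 mm lower, 6 mm farther back); springs up by itself. Moves the jaw 25 mm per rad, net 10 mm a full stroke (whole 3.5 mm teeth). Force down on the ribs: 2 to 7 N free, 6 to 11 N as the cap slides in, then stiff: 13 N at 30 N on the cap, 16 at 40, 17 at 45, 18.5 at 50, 20.5 at 58 (give or take 10 %). A full stroke on a seated cap crushes it.
- release_top (a point): Middle of the top of the release tab, a grey block 26 x 30 mm on the housing's top, its top 104 mm above the bench. Pressed straight down it lifts the pawls and the jaw springs back in under 0.5 s; the trigger must be up.
- release (a joint): Travel of the release tab, m: 0 = up, 0.008 = fully pressed (3.5 N at the start, 6 to 9 N when down; the pawls free from about 0.006); springs up by itself.
- jaw (a joint): Travel of the toothed rod with the jaw, m: 0 = fully back (open), up to 0.058 = advanced. Ratchet teeth every 3.5 mm hold it: on letting go of the trigger it falls back up to 4 mm to the last tooth.
- pad: Black soft rubber face of the jaw, 40 x 40 mm, 6 mm thick; origin in the middle of its front face, x (as the clamp's) points to the foot cap. It gives 8 N per mm of squeeze. A firm grip is more than 8 N left with the trigger let go; pumping up to 41 to 50 N on the cap ensures that at any tooth.
- leg: Cream square steel shelf leg, 40 x 40 x 150 mm, lying in the clamp against the grey tail stop, fixed. Origin on the bench under the middle of its open end; x along the leg, away from the jaw; axis of the leg 44 mm above the bench.
- foot: Black plastic foot cap, flange 44 x 44 x 8 mm, its plug started in the leg's mouth. Origin in the middle of its outer face (jaw side), x as the leg's. At x = -15 to -22 mm in the leg's frame at the start, -8 mm when fully home (flange on the leg's end). Slides in against about 8 N of friction and stays where it is pushed. More than 58 N crushes it.
- carton: Bystander: white medicine carton with a green band, 55 x 100 x 45 mm; origin in the middle of its underside. Leave alone.
- tape_roll: Bystander: brown tape roll lying flat, 90 mm across, 24 mm high; origin in the middle of its underside. Leave alone.
- spare_foot: Bystander: spare black foot cap standing flange down, 44 x 44 x 34 mm; origin in the middle of its underside. Leave alone.

How it is judged:
By the outcome, as a careful person would: the job done as asked, in the order asked, and still so for the second after the job is handed in, with the robot touching nothing.
It also fails if it takes over 58 s, if anything falls off the work surface, if the arm or the gripper's body presses on something with over 40 N, if the wrist force passes 120 N, or if a joint passes its speed limit or range.

## Robot

A 7-joint arm with a two-finger parallel gripper is mounted at the origin on the work surface. World frame = base frame: x ahead of the robot, y to its left, z up, the work surface at z = 0. Lengths are in m, angles in rad, forces in N, time in s.
With the tool pointing down it reaches from about 0.4 to 0.875 m from the base axis. Payload 19.3 kg.
Tool frame: the origin (TCP) lies on the centre line of the jaws, within the pads' length; the fingertips stand 14 mm ahead of it and the grasp point (between the pads) lies 5 mm behind it; x points along the fingers, y is the direction in which the jaws open and shut, and the axes are right-handed (so a half turn about x gives the same grasp; the last joint's range is limited). The gripper opens to 85 mm and grips with 20 to 120 N. Pads are 22 mm wide; open, the fingers measure 114 mm over their backs; the gripper's body (76 mm by 85 mm) begins 54 mm behind the grasp point. The pads swing forward as they close: fully open they stand 13 mm farther back than shut.
Start: joints at [-1.326, 0.521, -0.036, 1.599, 0.021, 1.021, -0.113], TCP at [0.194, 0.594, 0.211] pointing down, gripper open.
Joint ranges: [-2.91, 2.91], [-0.3, 2.13], [-1.5, 1.42], [0.17, 2.43], [-1.26, 4.41], [0.16, 1.93], [-2.52, 2.52]. Speed limits (rad/s): [1.89, 1.89, 2.39, 2.39, 3.01, 3.01, 3.01].

## Interface

Orientations are given as [roll, pitch, yaw] about the fixed x, y, z axes, in that order (R = Rz(yaw) Ry(pitch) Rx(roll)).
In Python, from workcell import monitor, optics, bot gives the robot as it stands.
- The arm moves only by the tool arm_command, never from a script. Its arguments are lists of equal length, an entry for each row: "delta_pos": the shift along the tool's x, y, z as a fraction of full scale, a list of three; "rotation": the turn, a rotation vector about the tool's x, y, z as a fraction of full scale, a list of three. In form: {"delta_pos": [[dx, dy, dz], ...], "rotation": [[wx, wy, wz], ...]}. A call has 1 to 10 rows; each row shifts and turns the pose as measured when the row begins, along the tool's axes as they then stand; what a row does not reach is not made up. Full scale, the value 1, is 30 mm for a shift and 6 degrees for a turn. A row lasts 1/10 s, in which the tool goes at most 50 mm and 8.59 degrees, less where a joint would pass 70% of its speed; a pose out of reach is approached as far as the arm can. A call with a number of a shift or a turn outside -1 to 1 is refused whole. A call with a gripper value outside its range is refused whole. "gripper" is the closure, from -1 (fully open) to 1 (shut), so that 0 is half open, set as the call begins (left out, the last holds). The fingers move at their own pace and stop on an object; "grip_force" is the grip in N (left out, the last holds). Time passes only in rows, so rows that do not move let the fingers close. It gives the time, the measured TCP pose, the force and the opening at its end, in the units of the state.
- monitor.observe(): the state, without advancing time (a new reading comes with each control period).
- optics.grab_frame(name): name is "scene" or "top" or "wrist"; returns the picture (420x560x3 uint8, red, green, blue); there is no depth.
- optics.camera_params(name): a dict with "fx", "fy", "cx", "cy" (pixels), "origin" and "rotation" of the camera in the world. Camera axes: x right, y down, z forward; pixel columns grow to the right and rows downward; lengths in m; the calibration is good to about 2 mm. A picture is of the moment at which its call begins: read the wrist's pose just before it. camera_params takes no time and is no camera call; for the wrist camera it gives the pose at the moment of the call.
- bot.job_done(): hands the job in, once; it reports no verdict.
The state is a dict: "clock": time; "qpos": joint angles; "qd": joint speeds; "joint_efforts": joint torques, N m; "position": TCP position; "tool_rot": TCP orientation; "force": force on the tool from outside, world axes, zero at the start; "moment": the same for the moment, N m; "grip_width": finger opening in m.
Only numpy, scipy, OpenCV 4.12 (cv2) and the standard library are available. Lean on these libraries where they do the work, as an engineer would, in place of code of your own. Each camera call takes 0.05 s, during which the arm holds its last target. There are 200 camera calls.

## Working session

There is one attempt and no reset: what is moved stays moved. The work goes in short steps, Python scripts to look and compute and a tool call to move; the robot and the scene stay as the last step left them, time stands still between calls to the robot, and variables do not carry over. Pictures are saved under pics/ and viewed, about 8 in all and at most 12, crops included, and the job is handed in when it is done.

Besides the shell and the picture viewer there is one more tool, called after ">>>" in YAML: its name, and indented under it one key for each argument. arm_command: Moves the arm, as the interface text tells. Its arguments: {"type":"object","properties":{"delta_pos":{"type":"array","items":{"type":"array","items":{"type":"number"}}},"rotation":{"type":"array","items":{"type":"array","items":{"type":"number"}}},"gripper":{"type":"number"},"grip_force":{"type":"number"}},"required":["delta_pos","rotation"]}

```bash
mkdir -p pics
cat > h.py <<'E'
from workcell import monitor, optics, bot
import numpy as np, cv2
from scipy.spatial.transform import Rotation as R
def ray(name,u,v,z,p=None):
    p=p or optics.camera_params(name)
    d=np.array(p["rotation"])@[(u-p["cx"])/p["fx"],(v-p["cy"])/p["fy"],1]
    o=np.array(p["origin"]); return o+d*(z-o[2])/d[2]
def proj(name,X,p=None):
    p=p or optics.camera_params(name)
    c=np.array(p["rotation"]).T@(np.array(X)-p["origin"])
    return p["fx"]*c[0]/c[2]+p["cx"],p["fy"]*c[1]/c[2]+p["cy"]
def save(name,f):
    im=optics.grab_frame(name); cv2.imwrite(f"pics/{f}.png",im[:,:,::-1]); return im
E
python3 - <<'E'
from h import *
save("top","top1");save("scene","sc1")
s=monitor.observe();print(s)
for n in("top","scene"):print(optics.camera_params(n))
E
```

```text
{'clock': 0.1, 'qpos': array([-1.32620381,  0.52198858, -0.03629201,  1.59992619,  0.02115857,
        1.02110898, -0.11280276]), 'qd': array([ 0.00198899, -0.00430961,  0.00071143, -0.00057155, -0.00029249,
       -0.00061768, -0.00116623]), 'joint_efforts': array([ 2.62615438e-03, -9.28488851e+01,  1.98397905e+00, -3.70529330e+01,
        1.82258250e-02,  5.44742899e-03,  3.65035703e-05]), 'position': array([0.19345501, 0.59397132, 0.21037127]), 'tool_rot': array([-1.51784488,  1.56974852, -1.83270397]), 'force': array([-0.64281896, -0.0939459 , -0.35174245]), 'moment': array([-0.03570354, -0.02018998, -0.0545918 ]), 'grip_width': 0.08521379820653596}
{'fx': 427.0677584450212, 'fy': 427.0677584450212, 'cx': 281.7053092398241, 'cy': 208.99056362478257, 'origin': array([ 0.46722669, -0.03570916,  0.90500108]), 'rotation': array([-2.9472126 ,  0.01602181, -1.54952055])}
{'fx': 445.8534348827456, 'fy': 445.8534348827456, 'cx': 281.34184389064393, 'cy': 203.02286723879246, 'origin': array([1.13488091, 0.00441207, 0.58351663]), 'rotation': array([-2.33726518, -0.00825547,  1.65845655])}
```

View pics/top1.png

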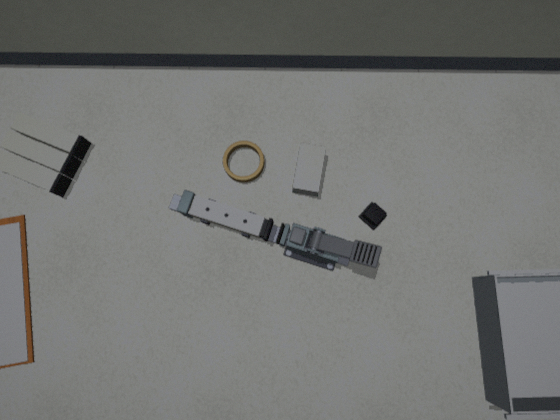

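View pics/sc1.png

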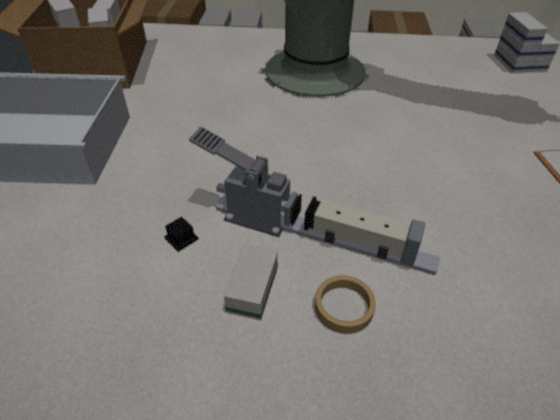

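The top view shows the ribbed plate near (367,253), the release tab near (298,236), and the clamp pointing left and slightly up. The scene view shows the ribs near (208,138) and the tab near (278,181). I'll look at enlarged crops.

```bash
sed -i 's/^def ray/def M(p):\n    return R.from_euler("xyz",p["rotation"]).as_matrix()\ndef ray/; s/np.array(p\["rotation"\])/M(p)/' h.py
python3 - <<'E'
from h import *
a=cv2.imread("pics/top1.png")[195:280,250:390];b=cv2.imread("pics/sc1.png")[110:240,185:325]
a=cv2.resize(a,None,fx=5,fy=5,interpolation=cv2.INTER_CUBIC)[:, :700];b=cv2.resize(b,None,fx=4,fy=4,interpolation=cv2.INTER_CUBIC)
cv2.imwrite("pics/c1.png",a);cv2.imwrite("pics/c2.png",b)
for n,u,v,z in(("top",367,253,.148),("top",298,236,.104),("scene",208,138,.148),("scene",278,181,.104)):print(n,ray(n,u,v,z).round(4))
E
```

```text
top [ 0.5395 -0.1727  0.148 ]
top [ 0.5732 -0.0514  0.104 ]
scene [ 0.541  -0.1661  0.148 ]
scene [ 0.5872 -0.0452  0.104 ]
```

View pics/c1.png

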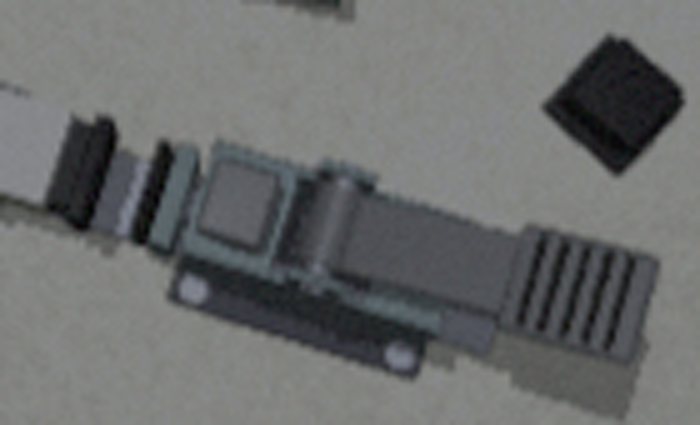

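View pics/c2.png

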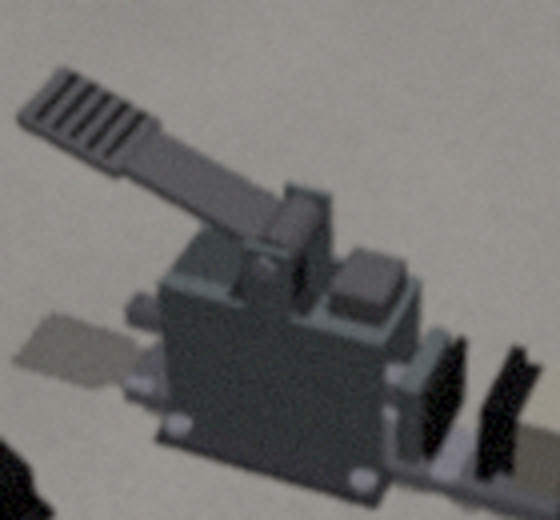

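```bash
cat >> h.py <<'E'
def go(target,tip=.014):
    s=monitor.observe();T=R.from_euler("xyz",s["tool_rot"]).as_matrix()
    d=np.array(target)+[0,0,tip]-s["position"]
    print("t",s["clock"],"pos",s["position"].round(4),"F",s["force"].round(1),"world d",d.round(4),"\ntool d/30mm",(T.T@d/.03).round(3),"\n",T.round(3))
E
python3 - <<'E'
from h import *
for n,u,v,z in(("top",366.4,253.2,.148),("top",298,235.8,.104),("scene",207.2,140,.148),("scene",277.8,178.3,.104)):print(n,ray(n,u,v,z).round(4))
go([.542,-.17,.19])
E
```

```text
top [ 0.5392 -0.1716  0.148 ]
top [ 0.5736 -0.0514  0.104 ]
scene [ 0.5466 -0.1663  0.148 ]
scene [ 0.5805 -0.0462  0.104 ]
t 0.1 pos [0.1935 0.594  0.2104] F [-0.6 -0.1 -0.4] world d [ 0.3485 -0.764  -0.0064] 
tool d/30mm [  0.235 -20.616  18.933] 
 [[-0.     0.31   0.951]
 [-0.001  0.951 -0.31 ]
 [-1.    -0.001  0.   ]]
```

>>> arm_command:
  delta_pos:
    - [0, -0.95, 0.87]
    - [0, -0.95, 0.87]
    - [0, -0.95, 0.87]
    - [0, -0.95, 0.87]
    - [0, -0.95, 0.87]
    - [0, -0.95, 0.87]
    - [0, -0.95, 0.87]
    - [0, -0.95, 0.87]
    - [0, -0.95, 0.87]
    - [0, -0.95, 0.87]
  rotation:
    - [0, 0, 0]
    - [0, 0, 0]
    - [0, 0, 0]
    - [0, 0, 0]
    - [0, 0, 0]
    - [0, 0, 0]
    - [0, 0, 0]
    - [0, 0, 0]
    - [0, 0, 0]
    - [0, 0, 0]
  gripper: 1
  grip_force: 40

```text
clock: 1.1
position: [0.355, 0.2316, 0.2078]
tool_rot: [-2.047, 1.566, -2.354]
force: [2.0, -0.3, -0.3]
grip_width: -0.0002
```

>>> arm_command:
  delta_pos:
    - [0, -0.95, 0.87]
    - [0, -0.95, 0.87]
    - [0, -0.95, 0.87]
    - [0, -0.95, 0.87]
    - [0, -0.95, 0.87]
    - [0, -0.95, 0.87]
    - [0, -0.95, 0.87]
    - [0, -0.95, 0.87]
    - [0, -0.95, 0.87]
    - [0, -0.95, 0.87]
  rotation:
    - [0, 0, 0]
    - [0, 0, 0]
    - [0, 0, 0]
    - [0, 0, 0]
    - [0, 0, 0]
    - [0, 0, 0]
    - [0, 0, 0]
    - [0, 0, 0]
    - [0, 0, 0]
    - [0, 0, 0]

```text
clock: 2.1
position: [0.521, -0.1349, 0.2081]
tool_rot: [-2.236, 1.566, -2.542]
force: [0.8, -0.1, 0.2]
grip_width: 0.0
```

```bash
python3 -c "
from h import *
go([.542,-.169,.165]); s=monitor.observe();print(s['qpos'].round(2),s['grip_width'],s['moment'])"
```

```text
t 2.1 pos [ 0.521  -0.1349  0.2081] F [ 0.8 -0.1  0.2] world d [ 0.021  -0.0341 -0.0291] 
tool d/30mm [ 0.971 -0.869  1.013] 
 [[-0.004  0.301  0.954]
 [-0.003  0.954 -0.301]
 [-1.    -0.004 -0.003]]
[-0.07  0.4   0.28  1.84 -0.13  0.92  1.54] 4.771515513465687e-05 [ 0.0268356  -0.02474634  0.01163927]
```

>>> arm_command:
  delta_pos:
    - [0, -0.45, 0.5]
    - [0, -0.43, 0.5]
    - [0.5, 0, 0]
    - [0.45, 0, 0]
    - [0, 0, 0]
  rotation:
    - [0, 0, 0]
    - [0, 0, 0]
    - [0, 0, 0]
    - [0, 0, 0]
    - [0, 0, 0]

```text
clock: 2.6
position: [0.5421, -0.177, 0.177]
tool_rot: [-2.157, 1.563, -2.47]
force: [-1.0, 0.8, 0.8]
grip_width: -0.0001
```

```bash
python3 -c "
from h import *
a=save('scene','sc2')[90:230,170:310];b=save('top','t2')[180:320,280:420]
im=np.hstack([cv2.resize(x[:,:,::-1],(400,400),interpolation=2) for x in(a,b)]);cv2.imwrite('pics/c3.png',im)
go([.542,-.169,.150]);s=monitor.observe()
tip=s['position']-[0,0,.014];print(proj('scene',tip),proj('top',tip))"
```

```text
t 2.7 pos [ 0.5428 -0.1768  0.1786] F [-0.2 -0.1  0. ] world d [-0.0008  0.0078 -0.0146] 
tool d/30mm [ 0.485  0.244 -0.103] 
 [[-0.004  0.307  0.952]
 [-0.005  0.952 -0.307]
 [-1.    -0.006 -0.002]]
(np.float64(200.19012294603402), np.float64(129.8936056606181)) (np.float64(371.1227488528373), np.float64(250.30563922210612))
```

View pics/c3.png

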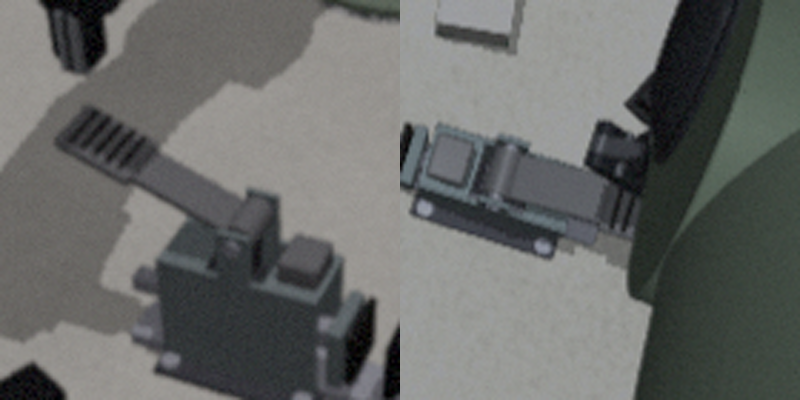

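```bash
cat >> h.py <<'E'
def tri(a,b):
    A=[];B=[]
    for n,(u,v) in(("scene",a),("top",b)):
        p=optics.camera_params(n);d=M(p)@[(u-p["cx"])/p["fx"],(v-p["cy"])/p["fy"],1];d/=np.linalg.norm(d)
        P=np.eye(3)-np.outer(d,d);A.append(P);B.append(P@p["origin"])
    X=np.linalg.lstsq(np.vstack(A),np.hstack(B),rcond=None)[0];return X.round(4),np.round([proj("scene",X),proj("top",X)],1).tolist()
E
python3 -c "
from h import *
print(tri((207.2,140),(366.4,253.2)),tri((277.8,178.3),(298,235.8)),tri((196,114.5),(355,231)))
w=save('wrist','w1')
a=cv2.imread('pics/sc2.png')[20:180,130:290];b=cv2.imread('pics/t2.png')[180:340,300:460]
cv2.imwrite('pics/c4.png',np.hstack([cv2.resize(a,(400,400),interpolation=2),cv2.resize(w[:,:,::-1],(400,300))[:,:].repeat(1,0) if 0 else cv2.copyMakeBorder(cv2.resize(w[:,:,::-1],(400,300)),0,100,0,0,0)]))
p=optics.camera_params('wrist');print(p);s=monitor.observe()['position'];print(proj('wrist',s-[0,0,.014]),proj('wrist',[.542,-.169,.148]))
"
```

```text
(array([ 0.5393, -0.1705,  0.1428]), [[206.0, 139.8], [365.2, 253.4]]) (array([ 0.5742, -0.0491,  0.0984]), [[276.4, 178.2], [296.8, 235.9]]) (array([ 0.572 , -0.1564,  0.2121]), [[205.6, 115.5], [363.7, 229.3]])
{'fx': 356.26903691275373, 'fy': 356.26903691275373, 'cx': 274.2161594928902, 'cy': 205.03870777677236, 'origin': array([ 0.4721324 , -0.15183498,  0.34210298]), 'rotation': array([2.84335406, 0.00552023, 1.25797365])}
(np.float64(272.383983294031), np.float64(241.9664965861524)) (np.float64(284.97868706338465), np.float64(224.98477508841012))
```

View pics/c4.png

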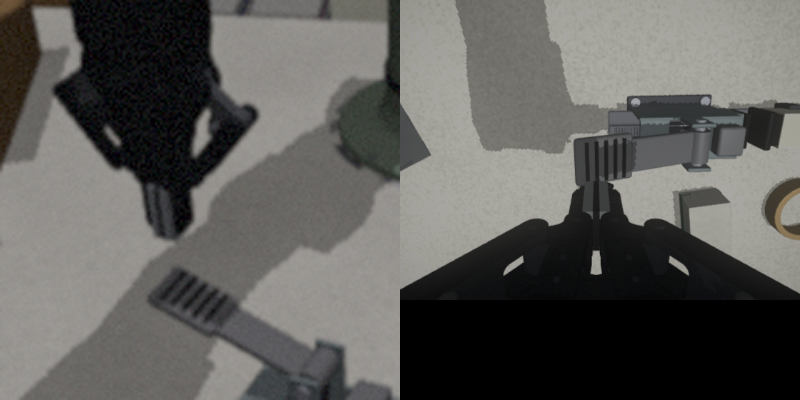

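The fingertips are over the rear of the ribs, in line with the trigger. In the images they look about 20 mm higher than nominal, so I'll find the contact by force.

>>> arm_command:
  delta_pos:
    - [0.2, 0.23, -0.05]
    - [0.3, 0, 0]
  rotation:
    - [0, 0, 0]
    - [0, 0, 0]

```text
clock: 2.95
position: [0.5448, -0.1688, 0.1651]
tool_rot: [-1.228, 1.566, -1.539]
force: [-0.0, 0.4, 0.3]
grip_width: -0.0001
```

>>> arm_command:
  delta_pos:
    - [0.2, 0, 0]
  rotation:
    - [0, 0, 0]

```text
clock: 3.05
position: [0.5448, -0.1684, 0.1585]
tool_rot: [-1.219, 1.566, -1.529]
force: [-1.1, -0.5, -0.7]
grip_width: 0.0002
```

>>> arm_command:
  delta_pos:
    - [0.2, 0, 0]
  rotation:
    - [0, 0, 0]

```text
clock: 3.15
position: [0.5448, -0.1681, 0.1519]
tool_rot: [-1.234, 1.566, -1.544]
force: [-0.3, -0.2, 0.2]
grip_width: -0.0001
```

>>> arm_command:
  delta_pos:
    - [0.2, 0, 0]
  rotation:
    - [0, 0, 0]

```text
clock: 3.25
position: [0.5447, -0.1681, 0.1452]
tool_rot: [-1.275, 1.566, -1.586]
force: [-0.3, 0.3, -0.7]
grip_width: 0.0
```

>>> arm_command:
  delta_pos:
    - [0.2, 0, 0]
  rotation:
    - [0, 0, 0]

```text
clock: 3.35
position: [0.5446, -0.1682, 0.1386]
tool_rot: [-1.306, 1.566, -1.616]
force: [0.8, -0.8, -0.4]
grip_width: 0.0003
```

>>> arm_command:
  delta_pos:
    - [0.2, 0, 0]
  rotation:
    - [0, 0, 0]

```text
clock: 3.45
position: [0.5446, -0.1683, 0.132]
tool_rot: [-1.332, 1.566, -1.642]
force: [0.5, -0.5, 0.3]
grip_width: 0.0002
```

```bash
python3 -c "
from h import *
a=save('scene','sc3')[60:220,150:310];w=save('wrist','w2')
cv2.imwrite('pics/c5.png',np.hstack([cv2.resize(a[:,:,::-1],(400,400),interpolation=2),cv2.resize(w[100:380,130:410,::-1],(400,400),interpolation=2)]))
print(monitor.observe()['position'],monitor.observe()['force'])"
```

```text
[ 0.54412396 -0.16819377  0.13162802] [-0.31411324 -0.06177099 -0.12741148]
```

View pics/c5.png

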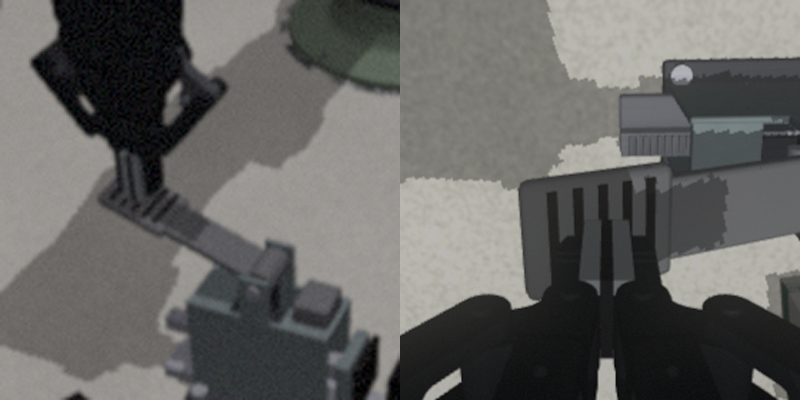

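The tip is right over the middle of the ribs and not yet touching. I'll keep going down.

>>> arm_command:
  delta_pos:
    - [0.15, 0, 0]
  rotation:
    - [0, 0, 0]

```text
clock: 3.65
position: [0.5445, -0.1685, 0.1275]
tool_rot: [-1.378, 1.566, -1.689]
force: [0.2, -1.3, 1.9]
grip_width: -0.0001
```

>>> arm_command:
  delta_pos:
    - [0.15, 0, 0]
  rotation:
    - [0, 0, 0]

```text
clock: 3.75
position: [0.5447, -0.1687, 0.1229]
tool_rot: [-1.287, 1.566, -1.598]
force: [-1.4, -1.6, 5.2]
grip_width: 0.0
```

>>> arm_command:
  delta_pos:
    - [0.2, 0, 0]
  rotation:
    - [0, 0, 0]

```text
clock: 3.85
position: [0.5449, -0.1691, 0.117]
tool_rot: [-1.125, 1.565, -1.436]
force: [-0.8, -2.3, 5.2]
grip_width: -0.0001
```

>>> arm_command:
  delta_pos:
    - [0.2, 0, 0]
  rotation:
    - [0, 0, 0]

```text
clock: 3.95
position: [0.5451, -0.1695, 0.1108]
tool_rot: [-1.049, 1.565, -1.36]
force: [-1.1, -2.0, 4.8]
grip_width: 0.0
```

>>> arm_command:
  delta_pos:
    - [0.25, -0.03, 0]
  rotation:
    - [0, 0, 0]

```text
clock: 4.05
position: [0.5449, -0.1706, 0.1031]
tool_rot: [-0.993, 1.564, -1.304]
force: [-1.7, -0.6, 4.4]
grip_width: -0.0002
```

>>> arm_command:
  delta_pos:
    - [0.25, -0.03, 0]
  rotation:
    - [0, 0, 0]

```text
clock: 4.15
position: [0.5447, -0.1714, 0.0951]
tool_rot: [-0.958, 1.565, -1.269]
force: [0.1, 2.7, 5.6]
grip_width: -0.0002
```

>>> arm_command:
  delta_pos:
    - [0.25, -0.03, 0]
  rotation:
    - [0, 0, 0]

```text
clock: 4.25
position: [0.5446, -0.1718, 0.0871]
tool_rot: [-0.869, 1.565, -1.179]
force: [0.8, 3.7, 5.7]
grip_width: -0.0002
```

>>> arm_command:
  delta_pos:
    - [0.2, -0.03, 0]
  rotation:
    - [0, 0, 0]

```text
clock: 4.35
position: [0.5446, -0.1721, 0.0805]
tool_rot: [-0.774, 1.565, -1.084]
force: [0.6, 2.2, 6.2]
grip_width: 0.0001
```

>>> arm_command:
  delta_pos:
    - [-0.7, 0.07, 0]
    - [-0.6, 0.05, 0]
    - [-0.5, 0, 0]
    - [0, 0, 0]
  rotation:
    - [0, 0, 0]
    - [0, 0, 0]
    - [0, 0, 0]
    - [0, 0, 0]

```text
clock: 4.75
position: [0.5447, -0.1674, 0.1328]
tool_rot: [-1.616, 1.567, -1.926]
force: [0.0, -0.2, -0.2]
grip_width: 0.0001
```

>>> arm_command:
  delta_pos:
    - [0.4, 0, 0]
    - [0.3, -0.02, 0]
    - [0.3, -0.02, 0]
  rotation:
    - [0, 0, 0]
    - [0, 0, 0]
    - [0, 0, 0]

```text
clock: 5.05
position: [0.5446, -0.1693, 0.0999]
tool_rot: [-1.224, 1.567, -1.534]
force: [1.0, -3.1, 4.8]
grip_width: 0.0002
```

>>> arm_command:
  delta_pos:
    - [0.25, -0.02, 0]
  rotation:
    - [0, 0, 0]

```text
clock: 5.15
position: [0.5444, -0.1699, 0.0907]
tool_rot: [-1.316, 1.567, -1.626]
force: [3.6, 3.1, 7.6]
grip_width: -0.0
```

>>> arm_command:
  delta_pos:
    - [0.2, -0.02, 0]
  rotation:
    - [0, 0, 0]

```text
clock: 5.25
position: [0.5443, -0.1699, 0.0832]
tool_rot: [-1.431, 1.568, -1.741]
force: [2.2, 4.0, 8.8]
grip_width: 0.0002
```

>>> arm_command:
  delta_pos:
    - [0.1, 0, 0]
  rotation:
    - [0, 0, 0]

```text
clock: 5.35
position: [0.5443, -0.1696, 0.0786]
tool_rot: [-1.627, 1.568, -1.937]
force: [2.0, 2.6, 8.9]
grip_width: -0.0
```

>>> arm_command:
  delta_pos:
    - [-0.7, 0.05, 0]
    - [-0.6, 0.03, 0]
    - [-0.4, 0, 0]
    - [0, 0, 0]
  rotation:
    - [0, 0, 0]
    - [0, 0, 0]
    - [0, 0, 0]
    - [0, 0, 0]

```text
clock: 5.75
position: [0.5427, -0.1661, 0.1247]
tool_rot: [-2.777, 1.562, -3.087]
force: [1.0, -1.9, 4.2]
grip_width: -0.0003
```

>>> arm_command:
  delta_pos:
    - [0.4, 0, 0]
  rotation:
    - [0, 0, 0]

```text
clock: 5.85
position: [0.5432, -0.1667, 0.1131]
tool_rot: [-2.668, 1.564, -2.978]
force: [0.1, -3.5, 7.9]
grip_width: -0.0001
```

>>> arm_command:
  delta_pos:
    - [0.15, -0.02, 0]
  rotation:
    - [0, 0, 0]

```text
clock: 5.95
position: [0.5428, -0.1676, 0.1074]
tool_rot: [-2.619, 1.563, -2.929]
force: [0.4, 0.3, 6.7]
grip_width: -0.0002
```

>>> arm_command:
  delta_pos:
    - [0.15, -0.02, 0]
  rotation:
    - [0, 0, 0]

```text
clock: 6.05
position: [0.5426, -0.1683, 0.1021]
tool_rot: [-2.624, 1.563, -2.935]
force: [0.9, 0.7, 7.3]
grip_width: 0.0001
```

```bash
python3 -c "
from h import *
s=monitor.observe();print(s['position'],s['force'],s['moment'])"
```

```text
[ 0.54255539 -0.16826258  0.10208437] [0.88921007 0.73094531 7.28692985] [ 0.06763015 -0.13044203 -0.02479594]
```

>>> arm_command:
  delta_pos:
    - [0.15, -0.02, 0]
  rotation:
    - [0, 0, 0]

```text
clock: 6.15
position: [0.5424, -0.1688, 0.0967]
tool_rot: [-2.652, 1.563, -2.962]
force: [1.6, 3.6, 7.2]
grip_width: 0.0
```

>>> arm_command:
  delta_pos:
    - [0.15, -0.02, 0]
  rotation:
    - [0, 0, 0]

```text
clock: 6.25
position: [0.5423, -0.169, 0.0914]
tool_rot: [-2.719, 1.563, -3.029]
force: [1.9, 4.8, 8.5]
grip_width: 0.0002
```

>>> arm_command:
  delta_pos:
    - [0.12, -0.02, 0]
  rotation:
    - [0, 0, 0]

```text
clock: 6.35
position: [0.5424, -0.169, 0.087]
tool_rot: [-2.813, 1.563, -3.122]
force: [1.7, 5.2, 12.8]
grip_width: 0.0001
```

>>> arm_command:
  delta_pos:
    - [0, 0, 0]
  rotation:
    - [0, 0, 0]

```text
clock: 6.45
position: [0.5425, -0.1687, 0.0861]
tool_rot: [-2.876, 1.563, 3.098]
force: [-1.2, 0.2, 11.3]
grip_width: -0.0003
```

```bash
python3 -c "
from h import *
s=monitor.observe();print(s['position'],s['force'],s['moment'])"
```

```text
[ 0.54245809 -0.16872633  0.08610351] [-1.23705889  0.24640616 11.34287084] [ 0.07383424  0.0815149  -0.01275413]
```

>>> arm_command:
  delta_pos:
    - [0.06, 0, 0]
  rotation:
    - [0, 0, 0]

```text
clock: 6.55
position: [0.5425, -0.1686, 0.0838]
tool_rot: [-2.917, 1.563, 3.057]
force: [-1.0, 1.2, 14.1]
grip_width: 0.0001
```

```bash
python3 -c "
from h import *
s=monitor.observe();print(s['position'],s['force'],s['moment'])"
```

```text
[ 0.54250607 -0.16859848  0.08381814] [-0.98328852  1.196045   14.05350088] [ 0.37752706  0.20233133 -0.03135149]
```

The pumping turned stiff near the end of the stroke, so the cap is on its seat. I'll let the trigger up and finish with a fresh stroke, using a contact point nearer the middle of the pad.

>>> arm_command:
  delta_pos:
    - [-0.7, 0, 0]
    - [-0.6, 0.15, 0]
    - [-0.6, 0.15, 0]
    - [-0.2, 0, 0]
    - [0, 0, 0]
  rotation:
    - [0, 0, 0]
    - [0, 0, 0]
    - [0, 0, 0]
    - [0, 0, 0]
    - [0, 0, 0]

```text
clock: 7.05
position: [0.5436, -0.1599, 0.1432]
tool_rot: [-2.94, 1.557, 3.034]
force: [0.7, 0.4, -0.5]
grip_width: -0.0002
```

```bash
python3 -c "
from h import *
a=save('scene','sc4')[60:280,150:450]
cv2.imwrite('pics/c6.png',cv2.resize(a[:,:,::-1],(780,572),interpolation=2))
s=monitor.observe();print(s['position'],s['force'],s['moment'])"
```

```text
[ 0.54337939 -0.15986511  0.14280258] [ 0.38063085  0.99995623 -0.16866637] [ 0.05369407 -0.0642357  -0.05884605]
```

View pics/c6.png

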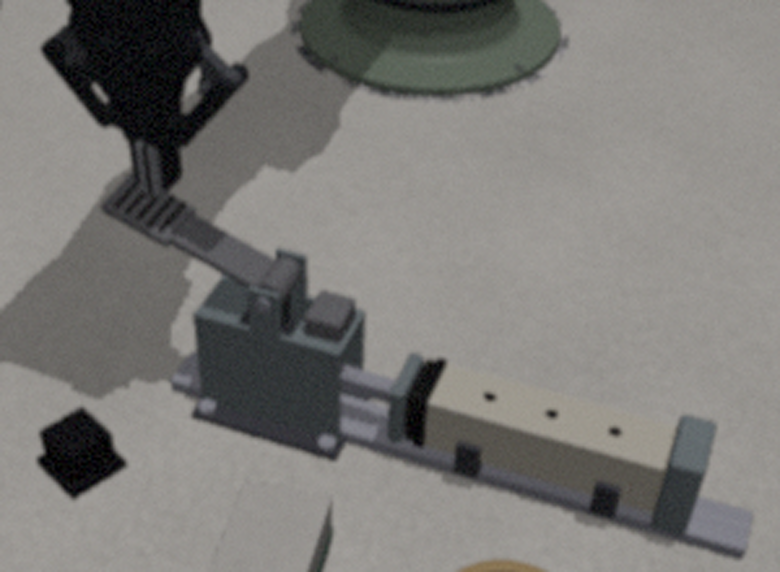

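The picture shows the flange against the leg's end and the jaw pad against the cap; the trigger is up. Next comes the final stroke, in small steps.

>>> arm_command:
  delta_pos:
    - [0.3, 0, 0]
    - [0.2, 0, 0]
  rotation:
    - [0, 0, 0]
    - [0, 0, 0]

```text
clock: 7.3
position: [0.5425, -0.1601, 0.1255]
tool_rot: [-2.941, 1.555, 3.032]
force: [-0.3, -1.0, 2.1]
grip_width: -0.0003
```

>>> arm_command:
  delta_pos:
    - [0.15, 0, 0]
  rotation:
    - [0, 0, 0]

```text
clock: 7.4
position: [0.5421, -0.1604, 0.1197]
tool_rot: [-2.922, 1.554, 3.051]
force: [0.2, -2.1, 6.9]
grip_width: -0.0
```

>>> arm_command:
  delta_pos:
    - [0.1, 0, 0]
  rotation:
    - [0, 0, 0]

```text
clock: 7.5
position: [0.5419, -0.1609, 0.1159]
tool_rot: [-2.893, 1.554, 3.08]
force: [-0.8, -2.7, 8.6]
grip_width: 0.0003
```

>>> arm_command:
  delta_pos:
    - [0.1, 0, 0]
  rotation:
    - [0, 0, 0]

```text
clock: 7.6
position: [0.5417, -0.1618, 0.1123]
tool_rot: [-2.841, 1.554, 3.131]
force: [-2.4, -4.5, 11.1]
grip_width: 0.0
```

>>> arm_command:
  delta_pos:
    - [0.08, 0, 0]
  rotation:
    - [0, 0, 0]

```text
clock: 7.7
position: [0.5415, -0.1626, 0.1095]
tool_rot: [-2.803, 1.553, -3.115]
force: [-0.9, -1.8, 10.9]
grip_width: 0.0
```

>>> arm_command:
  delta_pos:
    - [0.08, 0, 0]
  rotation:
    - [0, 0, 0]

```text
clock: 7.8
position: [0.5413, -0.1632, 0.1067]
tool_rot: [-2.778, 1.553, -3.091]
force: [-2.5, 0.1, 12.9]
grip_width: -0.0
```

>>> arm_command:
  delta_pos:
    - [0, 0, 0]
  rotation:
    - [0, 0, 0]

```text
clock: 7.9
position: [0.5413, -0.1634, 0.1062]
tool_rot: [-2.779, 1.553, -3.093]
force: [-0.9, 1.8, 11.5]
grip_width: 0.0001
```

```bash
python3 -c "
from h import *
s=monitor.observe();print(s['position'],s['force'],s['moment'])"
```

```text
[ 0.54128226 -0.16339957  0.10622202] [-0.93013545  1.82615744 11.49160391] [ 0.47521638  0.42419884 -0.01726335]
```

>>> arm_command:
  delta_pos:
    - [0.07, 0, 0]
    - [0, 0, 0]
  rotation:
    - [0, 0, 0]
    - [0, 0, 0]

```text
clock: 8.1
position: [0.5412, -0.1638, 0.1037]
tool_rot: [-2.779, 1.553, -3.093]
force: [-2.4, 2.6, 12.4]
grip_width: -0.0003
```

>>> arm_command:
  delta_pos:
    - [0.07, 0, 0]
    - [0, 0, 0]
  rotation:
    - [0, 0, 0]
    - [0, 0, 0]

```text
clock: 8.3
position: [0.5411, -0.1641, 0.1012]
tool_rot: [-2.787, 1.553, -3.101]
force: [-3.1, 2.0, 15.3]
grip_width: -0.0001
```

>>> arm_command:
  delta_pos:
    - [0, 0, 0]
  rotation:
    - [0, 0, 0]

```text
clock: 8.4
position: [0.5411, -0.1641, 0.1011]
tool_rot: [-2.8, 1.553, -3.114]
force: [-3.0, 2.4, 15.3]
grip_width: -0.0001
```

>>> arm_command:
  delta_pos:
    - [0.05, 0, 0]
    - [0, 0, 0]
  rotation:
    - [0, 0, 0]
    - [0, 0, 0]

```text
clock: 8.6
position: [0.5411, -0.1643, 0.0995]
tool_rot: [-2.817, 1.553, -3.131]
force: [-3.5, 3.1, 15.4]
grip_width: -0.0006
```

>>> arm_command:
  delta_pos:
    - [0, 0, 0]
  rotation:
    - [0, 0, 0]

```text
clock: 8.7
position: [0.5411, -0.1643, 0.0994]
tool_rot: [-2.83, 1.553, 3.139]
force: [-3.3, 2.0, 16.5]
grip_width: -0.0002
```

```bash
python3 -c "
from h import *
w=save('wrist','w3')
cv2.imwrite('pics/c7.png',cv2.resize(w[100:380,130:410,::-1],(560,560),interpolation=2))
s=monitor.observe();print(s['position'],s['force'],s['moment'])
c=cv2.imread('pics/c7.png')"
```

```text
[ 0.54107008 -0.16427011  0.09944474] [-3.71710322  1.96883912 14.99776916] [0.33125946 0.69977237 0.01042296]
```

View pics/c7.png

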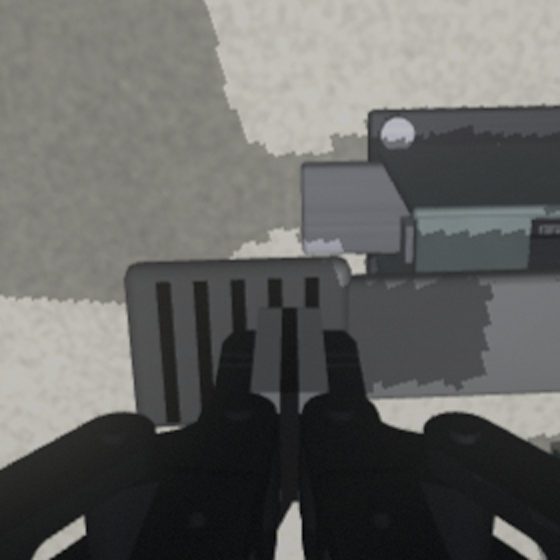

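>>> arm_command:
  delta_pos:
    - [0.07, 0, 0]
    - [0, 0, 0]
  rotation:
    - [0, 0, 0]
    - [0, 0, 0]

```text
clock: 8.95
position: [0.5411, -0.1644, 0.0974]
tool_rot: [-2.853, 1.554, 3.115]
force: [-3.0, 3.2, 17.2]
grip_width: 0.0001
```

>>> arm_command:
  delta_pos:
    - [0, 0, 0]
  rotation:
    - [0, 0, 0]

```text
clock: 9.05
position: [0.541, -0.1644, 0.0973]
tool_rot: [-2.869, 1.554, 3.099]
force: [-4.3, 2.1, 18.8]
grip_width: 0.0003
```

>>> arm_command:
  delta_pos:
    - [0, 0, 0]
  rotation:
    - [0, 0, 0]

```text
clock: 9.15
position: [0.5411, -0.1644, 0.0974]
tool_rot: [-2.883, 1.554, 3.085]
force: [-3.2, 1.3, 16.7]
grip_width: -0.0003
```

>>> arm_command:
  delta_pos:
    - [0.03, 0, 0]
    - [0, 0, 0]
  rotation:
    - [0, 0, 0]
    - [0, 0, 0]

```text
clock: 9.35
position: [0.541, -0.1645, 0.0966]
tool_rot: [-2.914, 1.554, 3.054]
force: [-4.6, 3.0, 16.7]
grip_width: -0.0003
```

>>> arm_command:
  delta_pos:
    - [-0.5, 0, 0]
    - [-0.5, 0, 0]
    - [-0.5, 0, 0]
    - [-0.5, 0, 0]
    - [-0.3, 0, 0]
    - [0, 0, 0]
    - [0, 0, 0]
    - [0, 0, 0]
  rotation:
    - [0, 0, 0]
    - [0, 0, 0]
    - [0, 0, 0]
    - [0, 0, 0]
    - [0, 0, 0]
    - [0, 0, 0]
    - [0, 0, 0]
    - [0, 0, 0]

```text
clock: 10.15
position: [0.5409, -0.1635, 0.1623]
tool_rot: [-2.99, 1.549, 2.977]
force: [0.3, -0.3, -0.4]
grip_width: 0.0002
```

```bash
python3 -c "
from h import *
a=save('scene','sc5')[60:280,150:450]
cv2.imwrite('pics/c8.png',cv2.resize(a[:,:,::-1],(780,572),interpolation=2))
go([.5755,-.05,.150],-.006)"
```

```text
t 10.2 pos [ 0.5409 -0.1634  0.1623] F [-0.2  0.2 -0.5] world d [ 0.0346  0.1134 -0.0183] 
tool d/30mm [ 0.596  3.955 -0.062] 
 [[-0.022  0.31   0.95 ]
 [ 0.004  0.951 -0.31 ]
 [-1.    -0.003 -0.022]]
```

View pics/c8.png

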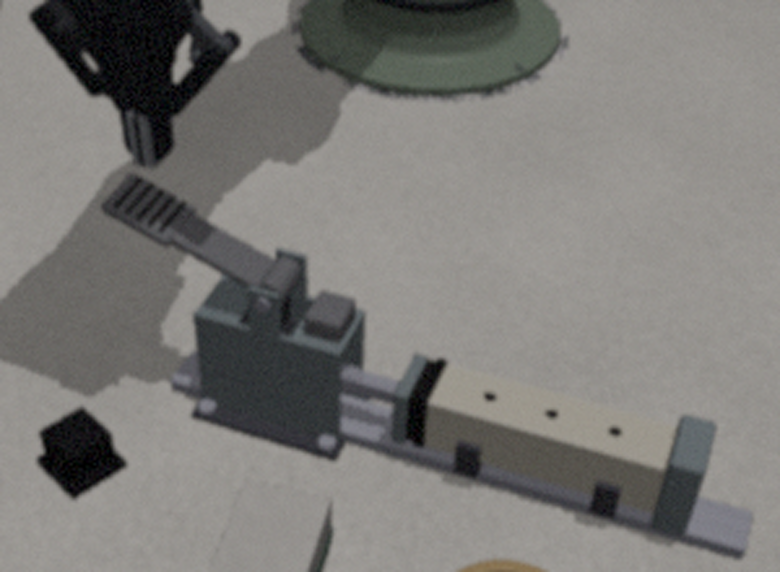

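```bash
python3 -c "
from h import *
a,b=[cv2.imread(f'pics/sc{i}.png',0).astype(np.float32) for i in(4,5)]
for nm,(r0,r1,c0,c1) in dict(jaw=(192,236,296,318),leg=(196,260,318,425),rod=(195,220,278,300)).items():
    A,B=[np.ascontiguousarray(x[r0:r1,c0:c1]) for x in(a,b)]
    print(nm,cv2.phaseCorrelate(A,B,cv2.createHanningWindow(A.shape[::-1],cv2.CV_32F)))
for d in(0,.0035):print(proj('scene',np.array([.59,.005,.06])+d*np.array([.28,.96,0])))
j=np.hstack([cv2.resize(x[190:240,280:340],(400,333),interpolation=2) for x in(a,b)]);cv2.imwrite('pics/c9.png',j*1.5)"
```

```text
jaw ((0.8007517386287191, 0.9415951497877444), 1.008156915947243)
leg ((0.015783879297174508, -0.0332965795761595), 0.9896202606183512)
rod ((-0.22278881568571407, 0.2759700921499775), 0.9025186006228129)
(np.float64(307.32760216375556), np.float64(203.58833281899635))
(np.float64(309.2883401192464), np.float64(204.12190145695985))[ WARN:0@0.049] global loadsave.cpp:1063 imwrite_ Unsupported depth image for selected encoder is fallbacked to CV_8U.
```

View pics/c9.png

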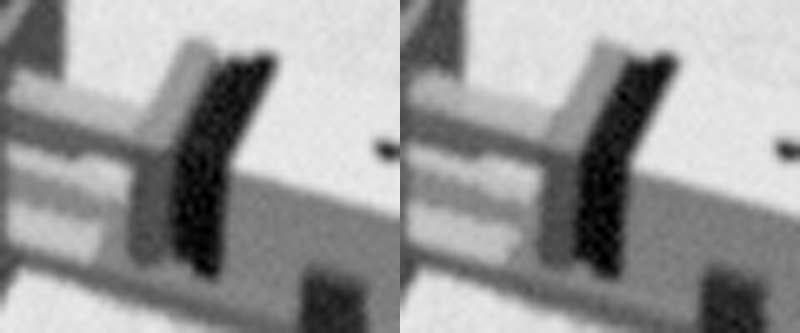

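The jaw has advanced by about one tooth, the pad is visibly squeezed and the trigger is up, so the clamp holds by itself. Next is the release tab.

>>> arm_command:
  delta_pos:
    - [0, 0.8, 0]
    - [0, 0.8, 0]
    - [0, 0.8, 0]
    - [0, 0.8, 0]
    - [0, 0.8, 0]
    - [0, 0, 0]
  rotation:
    - [0, 0, 0]
    - [0, 0, 0]
    - [0, 0, 0]
    - [0, 0, 0]
    - [0, 0, 0]
    - [0, 0, 0]

```text
clock: 10.8
position: [0.5778, -0.0459, 0.158]
tool_rot: [-2.954, 1.544, 3.011]
force: [0.7, -0.7, -0.5]
grip_width: 0.0001
```

```bash
python3 -c "
from h import *
go([.576,-.049,.104],-.021)"
```

```text
t 10.8 pos [ 0.5778 -0.0459  0.158 ] F [ 0.7 -0.7 -0.5] world d [-0.0018 -0.0031 -0.075 ] 
tool d/30mm [ 2.501 -0.102  0.043] 
 [[-0.027  0.313  0.949]
 [ 0.004  0.95  -0.313]
 [-1.    -0.005 -0.027]]
```

>>> arm_command:
  delta_pos:
    - [0.7, -0.1, 0]
    - [0.7, 0, 0]
    - [0.4, 0, 0]
    - [0, 0, 0]
  rotation:
    - [0, 0, 0]
    - [0, 0, 0]
    - [0, 0, 0]
    - [0, 0, 0]

```text
clock: 11.2
position: [0.5748, -0.049, 0.1011]
tool_rot: [-2.929, 1.543, 3.037]
force: [-0.1, -0.5, 0.1]
grip_width: -0.0
```

```bash
python3 -c "
from h import *
a=save('scene','sc6')[90:250,200:360];w=save('wrist','w6')
cv2.imwrite('pics/c10.png',np.hstack([cv2.resize(a[:,:,::-1],(400,400),interpolation=2),cv2.resize(w[100:380,130:410,::-1],(400,400),interpolation=2)]))
go([.576,-.049,.104],-.021)"
```

```text
t 11.3 pos [ 0.5757 -0.0491  0.1027] F [-0.2  0.7 -0.3] world d [ 0.0003  0.0001 -0.0197] 
tool d/30mm [0.656 0.009 0.026] 
 [[-0.026  0.312  0.95 ]
 [ 0.003  0.95  -0.312]
 [-1.    -0.005 -0.026]]
```

View pics/c10.png

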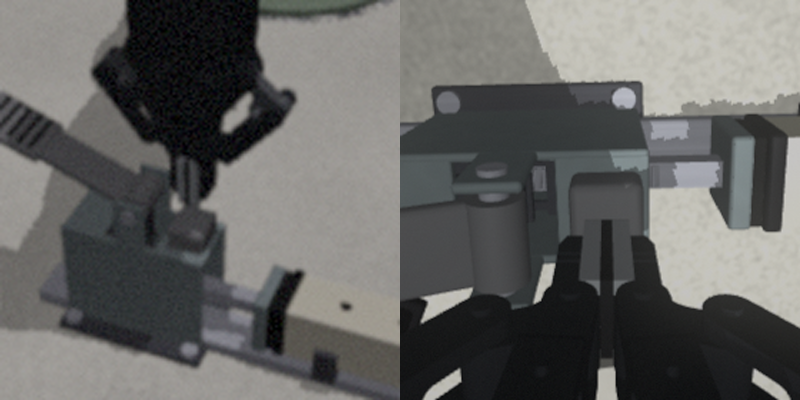

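The tips stand directly over the tab, and the finger links clear the ears. I'll press down.

>>> arm_command:
  delta_pos:
    - [0.4, 0, 0]
    - [0.15, 0, 0]
  rotation:
    - [0, 0, 0]
    - [0, 0, 0]

```text
clock: 11.5
position: [0.5764, -0.0493, 0.087]
tool_rot: [-2.955, 1.548, 3.01]
force: [-0.2, 0.2, 0.4]
grip_width: -0.0001
```

>>> arm_command:
  delta_pos:
    - [0.1, 0, 0]
  rotation:
    - [0, 0, 0]

```text
clock: 11.6
position: [0.5764, -0.0494, 0.0839]
tool_rot: [-2.957, 1.548, 3.009]
force: [0.1, -0.1, 0.6]
grip_width: -0.0003
```

>>> arm_command:
  delta_pos:
    - [0.1, 0, 0]
  rotation:
    - [0, 0, 0]

```text
clock: 11.7
position: [0.5765, -0.0494, 0.081]
tool_rot: [-2.961, 1.548, 3.005]
force: [-1.7, 1.2, 7.1]
grip_width: 0.0
```

>>> arm_command:
  delta_pos:
    - [0.1, 0, 0]
  rotation:
    - [0, 0, 0]

```text
clock: 11.8
position: [0.5765, -0.0494, 0.0781]
tool_rot: [-2.968, 1.548, 2.997]
force: [-2.3, 0.9, 7.5]
grip_width: -0.0005
```

Contact was at z ≈ 0.083. I'll press on to about 7.5 mm of travel.

>>> arm_command:
  delta_pos:
    - [0.08, 0, 0]
    - [0.02, 0, 0]
  rotation:
    - [0, 0, 0]
    - [0, 0, 0]

```text
clock: 12.0
position: [0.5766, -0.0494, 0.0757]
tool_rot: [-2.982, 1.549, 2.984]
force: [-4.3, 0.5, 13.0]
grip_width: 0.0001
```

>>> arm_command:
  delta_pos:
    - [0.06, 0, 0]
    - [0, 0, 0]
    - [0, 0, 0]
    - [0, 0, 0]
    - [0, 0, 0]
    - [0, 0, 0]
  rotation:
    - [0, 0, 0]
    - [0, 0, 0]
    - [0, 0, 0]
    - [0, 0, 0]
    - [0, 0, 0]
    - [0, 0, 0]

```text
clock: 12.6
position: [0.5766, -0.0494, 0.0779]
tool_rot: [-3.064, 1.55, 2.901]
force: [-3.9, 0.5, 6.5]
grip_width: -0.0003
```

```bash
python3 -c "
from h import *
a=save('scene','sc7')[90:280,170:440]
cv2.imwrite('pics/c11.png',cv2.resize(a[:,:,::-1],(780,549),interpolation=2))
s=monitor.observe();print(s['position'],s['force'])"
```

```text
[ 0.57659297 -0.04940545  0.07796079] [-2.56668909  0.1236991   7.51372038]
```

```bash
python3 -c "
from h import *
im={i:cv2.imread(f'pics/sc{i}.png',0).astype(float) for i in(1,5,7)}
s=np.s_[190:245,283:320]
for i,j in((7,1),(7,5),(1,5)):print(i,j,np.abs(im[i][s]-im[j][s]).mean().round(1))
for i in im:print(i,im[i][208:218,283:330].mean(0).astype(int))"
```

```text
7 1 19.8
7 5 33.2
1 5 26.1
1 [ 81  62  50  49  52  52  49  37  23  13  13   8   8  11  21  42  71 103
 128 140 137 117  76  35  18  12   9   9   9  10  21  42  74 101 122 133
 136 138 139 141 142 144 144 145 146 145 145]
5 [ 91  90  91  91  88  89  90  90  90  96 100 102 103 102 102 101 101  96
  83  73  72  74  75  70  53  32  22  13  13  17  21  45  75 104 126 138
 142 143 145 148 147 149 150 150 150 150 150]
7 [ 74  62  54  56  55  57  55  43  25  11  14   8   7   7  26  47  78 110
 136 149 150 150 150 150 150 151 142 107  63  40  27  47  77 107 130 141
 145 147 148 151 152 152 153 153 154 153 154]
```

The jaw profile matches the fully open one, and the cap stays seated. Now I'll let go and back off upward.

>>> arm_command:
  delta_pos:
    - [-0.5, 0, 0]
    - [-0.8, 0, 0]
    - [-0.9, 0, 0]
    - [-0.9, 0, 0]
    - [-0.9, 0, 0]
    - [-0.5, 0, 0]
    - [0, 0, 0]
    - [0, 0, 0]
    - [0, 0, 0]
  rotation:
    - [0, 0, 0]
    - [0, 0, 0]
    - [0, 0, 0]
    - [0, 0, 0]
    - [0, 0, 0]
    - [0, 0, 0]
    - [0, 0, 0]
    - [0, 0, 0]
    - [0, 0, 0]

```text
clock: 13.55
position: [0.5792, -0.0501, 0.2175]
tool_rot: [-3.072, 1.55, 2.892]
force: [-0.1, -0.8, 0.9]
grip_width: -0.0002
```

```bash
python3 -c "
from h import *
save('scene','sc8')
im={i:cv2.imread(f'pics/sc{i}.png',0).astype(np.float32) for i in(1,8)}
for nm,(r0,r1,c0,c1) in dict(jaw=(190,230,283,300),tab=(170,192,265,293),trig=(120,170,185,250),carton=(235,320,220,285),tape=(270,335,310,380),spare=(212,255,160,202)).items():
    A,B=[np.ascontiguousarray(im[i][r0:r1,c0:c1]) for i in(1,8)]
    print(nm,cv2.phaseCorrelate(A,B,cv2.createHanningWindow(A.shape[::-1],cv2.CV_32F)),np.abs(A-B).mean())
print(im[8][208:218,283:330].mean(0).astype(int));print(monitor.observe()['position'],monitor.observe()['force'])"
```

```text
jaw ((-0.060808646249197906, -0.08612146554144928), 1.0396426995595296) 4.257353
tab ((0.10341747187455397, 0.14918083187579612), 0.9777742574612299) 8.358767
trig ((0.14189199436012956, -0.2435463676084808), 0.7400725653436449) 20.787384
carton ((-0.010583742170190646, 0.018270868812209073), 1.0223056607776217) 2.9290497
tape ((-0.097224361533776, 0.047425839926660274), 0.9488924598252332) 2.9296703
spare ((0.5364142441464139, 0.6654672090396048), 1.0289082110369647) 6.116279
[ 83  65  50  51  51  53  53  41  22  12  10   9  12   7  21  43  72 106
 131 142 145 144 143 143 145 144 134 103  62  37  27  41  74 101 124 136
 140 141 141 144 146 147 147 147 147 148 148]
[ 0.5790207  -0.05005711  0.21724651] [-0.29558352  0.1423653   0.11229236]
```

```bash
python3 -c "
from h import *
print(bot.job_done())"
```

```text
the job is handed in; nothing more can be done
None
```

The foot cap is pressed home in the leg, the jaw is back open, and I've handed the job in (clock about 13.6 s of 58 s).

**What I did:**
- I pumped the trigger with closed fingers for two full strokes.
- The third stroke turned stiff, so I stopped it part way and let the trigger up.
- A last partial stroke ended at about 17 N on the ribs, which I estimate as about 45 N on the cap.
- I then pressed the release tab until the jaw sprang back, and lifted clear.

**Last checks:**
- **Grip before release:** with the trigger let go, the jaw stood about one tooth farther forward and the pad looked squeezed. I judged the clamp to be gripping from the images and the forces; the load left on the cap was not measured.
- **After release:** the jaw matches its open position at the start to within 0.1 pixel. The cap's flange is against the leg's end, and the tab and trigger are back up.
- **Bystanders:** the carton and tape roll have not moved. The spare foot showed an apparent shift of about 0.5 to 0.7 pixel (roughly 1 mm). It was never touched, so I put this down to the arm's changed shadow but did not confirm it.

**Disagreements:**
- The fingertips turned out about 20 mm higher than the stated tool frame implies, so I found each contact by force.
- The top and scene cameras disagreed by about 7 mm in x and 5 mm in y.
- The picture limit was used up before the release, so the last checks are pixel comparisons only.

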